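Load a reference cell and lock the meter's swing handle

TASK

Gently put the green-capped reference cell upright and fully down into the round well of the benchtop meter. Then swing the meter's red-knobbed handle over it, up across its cam, until it drops into the low notch and stays there locked; turn it gently, let it rise and fall freely, and do not force it against the stop. Leave all the other things on the desk where they are.

Things in the scene. Friction and masses are not known exactly. Their poses are not given: they have to be found in the camera images.
- meter: Fixed white benchtop meter, housing 190 x 220 mm (x, y) and 60 mm high with a blue band; its place and yaw vary. Origin: centre of its underside; its x axis points to the rear, z up. The handle assembly stands on its left half (+y), a small blank screen is at the front right.
- well (a point): Centre of the mouth of the round well in the meter's flat top, 60 mm above the desk, 21 mm behind (+x) and 14 mm right (-y) of the meter's origin. The well is 31 mm across and 45 mm deep. Axes as the meter's. A seated cell stands on the floor of the well and its cap sticks out 40 mm above the top.
- pivot (a point): Point on the upright pivot axis of the handle, at the height of the meter's flat top: 8 mm behind (+x) and 69 mm left (+y) of the well in the meter's axes. A cam ring of 42 mm radius lies around it, up to 25 mm high at its red end stop, on the side away from the knob. A black disc of 44 mm on the arm, 70 mm from the axis, ends over the cell.
- hub: Dark steel sleeve on the pivot post (13 mm radius, top 57 mm above the meter's top when low). It carries the handle and slides up with it, against a spring of about 14 N when low and 21 N on the crest; let go on the ramp, the handle slides back. Origin: on the pivot axis, at the height of the meter's flat top when the handle is in the notch. Pressing hub or handle with over 25 N damages it.
- handle (a joint): Handle angle in rad, growing counter-clockwise seen from above. At 0 the arm points from the pivot to the meter's front (-x); at 1.44 over the well. Starts within 0.15 of 0 on a flat landing of the cam; the ramp begins between 0.4 and 0.8. The notch's place varies: past the crest the handle snaps about 0.1 ahead and down, and locks between 1.2 and 1.68, with about 0.07 of play before the stop.
- knob (a point): Centre of the upright red knob (20 mm across, 28 mm high) at the end of the handle arm, 110 mm from the pivot axis. The flat steel arm under it is 16 mm wide, its top 14 mm below this point. This point is 65 mm above pivot in the notch, 68 mm on the start landing, 75 mm on the crest: leave the knob free to rise. Pushing it sideways up the ramp takes about 3 to 7 N.
- cell_green: Loose upright reference cell to be loaded: solid milky cylinder 28 mm across and 85 mm high, the top 25 mm a green cap of the same width; the foot tapers to 22 mm over its lowest 4 mm; 50 to 100 g. Origin: centre of its underside; z up along it.
- cell_white: The same cell with a white cap; leave alone. The three cells stand in a row right of the meter in any order. Origin: centre of its underside.
- cell_blue: The same cell with a blue cap; leave alone. Origin: centre of its underside.
- jar: Clear jar with white lid, 100 mm across, 170 mm high, left rear; leave alone. Origin: centre of its underside.
- tape: Roll of yellow tape lying flat, 90 mm across, 24 mm high, on the left; leave alone. Origin: centre of its underside.
- pen: Green pen, 130 mm long, 11 mm thick, lying near the front; leave alone. Origin: its middle, underside.
- cup: White plastic cup, 72 mm across the rim, 100 mm high, on the right; leave alone. Origin: centre of its underside.
- carton: Cardboard box 90 x 110 x 75 mm, right rear; leave alone. Origin: centre of its underside.
- adapter: White power plug 45 x 65 x 30 mm, front left; leave alone. Origin: centre of its underside.

How it is judged (in metres and radians):
On the way, in this order (a step that is already met when the one before it is completed fails the run):
1. the green-capped cell stands fully down in the well, released, with the handle still on its starting landing (horizontal distance between cell_green and well below 0.004 m and z of cell_green in the frame of well below -0.042 m and angle between cell_green's own z axis and vertical below 0.12 rad and value of joint handle below 0.5 rad and contact force between the fingers and cell_green below 0.1 N), for 0.2 s.
2. the handle rides up over the cam with the cell seated (horizontal distance between cell_green and well below 0.004 m and z of cell_green in the frame of well below -0.042 m and angle between cell_green's own z axis and vertical below 0.12 rad and z of knob in the frame of pivot above 0.0715 m and value of joint handle above 0.7 rad).
At the end, for the whole second after the job is handed in: The green-capped cell stands in the well (within 4 mm of its axis, its foot at least 42 mm below the mouth, tilted less than 0.12 rad), the handle has dropped into the notch (joint beyond 1.1 rad and the knob's centre less than 66.7 mm above pivot), and both are at rest (horizontal distance between cell_green and well below 0.004 m and z of cell_green in the frame of well below -0.042 m and angle between cell_green's own z axis and vertical below 0.12 rad and z of knob in the frame of pivot below 0.0667 m and value of joint handle above 1.1 rad and linear speed of cell_green below 0.02 m/s and velocity of joint handle between -0.05 and 0.05 rad/s); the robot touches nothing.
It fails at once if the fingers or arm press the handle or its hub with more than 25 N (contact force between any of the fingers, the arm and hub above 25 N).
It fails at once if the cell is jammed into the meter with more than 25 N (contact force between cell_green and meter above 25 N).
It fails at once if the handle is driven hard (over 10 N) against the cell (contact force between cell_green and hub above 10 N).
It fails at once if any other thing on the desk (other cells, jar, tape, pen, cup, carton, plug) is shifted by more than 20 mm (distance of any of cell_white, cell_blue, jar, tape, pen, cup, carton, adapter from where it was at the start of the episode above 0.02 m).
It also fails if it takes over 67 s, if anything falls off the work surface, if the arm or the gripper's body presses on something with over 40 N, if the wrist force passes 120 N, or if a joint passes its speed limit or range.

ROBOT

A 6-joint arm with a two-finger parallel gripper is mounted at the origin on the work surface. World frame = base frame: x ahead of the robot, y to its left, z up, the work surface at z = 0. Lengths are in m, angles in degrees, forces in N, time in s.
With the tool pointing down it reaches from about 0.35 to 0.875 m from the base axis. Payload 4.2 kg.
Tool frame: the origin (TCP) lies midway between the tips of the shut fingers; the grasp point (between the pads) lies 19 mm behind it (hold_point_z is the z of the grasp point in the tool frame, in m); z points along the fingers, y is the direction in which the jaws open and shut (so a half turn about z gives the same grasp; the last joint's range is limited). The gripper opens to 87 mm and grips with 3 to 60 N. Pads are 19 mm wide; open, the fingers measure 117 mm over their backs; the gripper's body (75 mm by 190 mm) begins 51 mm behind the grasp point.
Start: joints at [-52.907, 22.042, 0.453, 0, -68.411, -14.817], TCP at [0.237, -0.578, 0.223] pointing down, gripper open.
Joint ranges: [-179.83, 179.83], [-69.29, 118.12], [-61.27, 80.66], [-181.25, 117.63], [-171.15, -9.14], [-177.46, 177.46]. Speed limits (degrees/s): [159.86, 159.86, 180, 180, 180, 180].

INTERFACE

Orientations are given as a 3x3 rotation matrix whose columns are the frame's x, y, z axes.
In Python, from station import * gives the robot as it stands. The module is installed in compiled form; this text tells all that it offers.
- The arm moves only by the tool jog_arm, never from a script. Its argument "moves" is a list of rows, each a list of 7 numbers: the closure, from -1 (fully open) to 1 (shut), then the shift along the tool's x, y, z in m, then the turn, a rotation vector about the tool's x, y, z in rad. In form: [[gripper, x, y, z, wx, wy, wz], ...]. A call has exactly 10 rows; each row is the pose to reach, as a shift and turn from the pose commanded when the call began, along the tool's axes at that moment; what a row does not reach only later rows make up. A row lasts 1/12 s, in which the tool goes at most 41.7 mm and 7.16 degrees, less where a joint would pass 70% of its speed; a pose out of reach is approached as far as the arm can. A call with a gripper value outside its range is refused whole. The fingers move at their own pace and stop on an object; the grip force is fixed at half the most. Time passes only in rows, so rows that repeat a pose let the fingers close, or fill a call up. It gives the time, the measured TCP pose, the force and the opening at its end, in the units of the state.
- sense(): the state, without advancing time (a new reading comes with each control period).
- capture(name): name is "scene" or "top" or "wrist"; returns a dict with "frame" (420x560x3 uint8, red, green, blue), "fov_y" (degrees; the focal length in pixels is half the picture's height over the tangent of half this angle, whatever the lens; pixels are square), "cx", "cy" (the principal point, pixels), "world_from_camera" (4x4, takes a point from camera to world coordinates). Camera axes: x right, y down, z forward; pixel columns grow to the right and rows downward; lengths in m; the calibration is good to about 2 mm. A picture is of the moment at which its call begins. There is no depth.
- finish_job(): hands the job in, once; it reports no verdict.
The state is a dict: "time_s": time; "joints": joint angles; "joint_velocities": joint speeds; "effort": joint torques, N m; "tcp_pos": TCP position; "ee_rot": TCP orientation; "wrist_force": force on the tool from outside, world axes, zero at the start; "moment": the same for the moment, N m; "gripper_width": opening from 0.0 (shut) to 1.0 (fully open).
Only numpy, scipy, OpenCV 4.12 (cv2) and the standard library are available. Lean on these libraries where they do the work, as an engineer would, in place of code of your own. Each camera call takes 0.05 s, during which the arm holds its last target.

## Working session

There is one attempt and no reset: what is moved stays moved. The work goes in short steps, Python scripts to look and compute and a tool call to move; the robot and the scene stay as the last step left them, time stands still between calls to the robot, and variables do not carry over. Pictures are saved under pics/ and viewed, and the job is handed in when it is done.

Besides the shell and the picture viewer there is one more tool, called after "Request:" by a JSON object that holds its "op" and its "data". jog_arm: Moves the arm, as the interface text tells. Its arguments: {"type":"object","properties":{"moves":{"type":"array"}},"required":["moves"]}

```bash
mkdir -p pics; cat > h.py <<'E'
from station import *
import numpy as np, cv2
def grab(n,f):
    c=capture(n); cv2.imwrite('pics/%s.png'%f,c['frame'][:,:,::-1]); np.save('pics/%s.npy'%f,c,allow_pickle=True); return c
def load(f): return np.load('pics/%s.npy'%f,allow_pickle=True).item()
def ray(c,u,v):
    f=c['frame'].shape[0]/2/np.tan(np.radians(c['fov_y'])/2)
    T=np.array(c['world_from_camera']); d=T[:3,:3]@np.array([(u-c['cx'])/f,(v-c['cy'])/f,1]); return T[:3,3],d
def plane(c,u,v,z):
    o,d=ray(c,u,v); return o+d*(z-o[2])/d[2]
def proj(c,p):
    f=c['frame'].shape[0]/2/np.tan(np.radians(c['fov_y'])/2)
    T=np.array(c['world_from_camera']); q=T[:3,:3].T@(np.array(p)-T[:3,3]); return q[0]/q[2]*f+c['cx'],q[1]/q[2]*f+c['cy']
E
python3 - <<'E'
from h import *
for n in ('scene','top','wrist'):
    c=grab(n,n+'0'); print(n,c['fov_y'],c['cx'],c['cy'],np.round(c['world_from_camera'],3).tolist())
print(sense())
E
```

```text
scene 45.30757538030846 278.2589353417652 212.3604455250858 [[0.169, 0.789, -0.591, 1.218], [0.986, -0.141, 0.093, -0.131], [-0.01, -0.598, -0.801, 1.075], [0.0, 0.0, 0.0, 1.0]]
top 44.47468376847145 278.3071395929077 210.29520044252362 [[-0.014, -0.984, 0.179, 0.238], [-1.0, 0.012, -0.011, 0.003], [0.008, -0.179, -0.984, 1.61], [0.0, 0.0, 0.0, 1.0]]
wrist 66.21769438651668 278.6973052775568 206.86787608219137 [[-0.379, 0.89, 0.254, 0.168], [0.925, 0.364, 0.105, -0.608], [0.001, 0.274, -0.962, 0.384], [0.0, 0.0, 0.0, 1.0]]
{'time_s': 0.15, 'joints': array([-5.29056272e+01,  2.20798157e+01,  4.00502289e-01, -2.08392133e-02,
       -6.84105663e+01, -1.48159740e+01]), 'joint_velocities': array([ 0.10937545, -0.18839968,  0.24768517,  0.02599316,  0.02935277,
        0.13542472]), 'effort': array([ 8.49909047e-04, -3.91052091e+01,  1.87587100e+01,  4.22244787e+00,
        1.23749938e-02, -1.45734571e-04]), 'tcp_pos': array([ 0.23679314, -0.57794004,  0.22173757]), 'ee_rot': array([[-9.25403515e-01, -3.78982686e-01, -6.76353031e-04],
       [-3.78983283e-01,  9.25402374e-01,  1.45521736e-03],
       [ 7.43965149e-05,  1.60298975e-03, -9.99998712e-01]]), 'wrist_force': array([-0.10445933,  0.81959507,  0.10059906]), 'moment': array([-0.02567888, -0.0143729 ,  0.02050569]), 'gripper_width': 0.9970573531452993}
```

View pics/scene0.png

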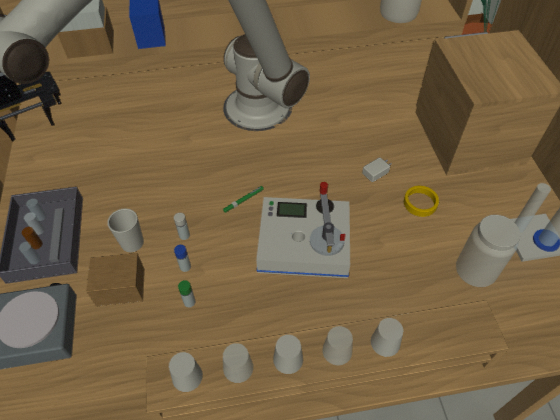

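View pics/top0.png

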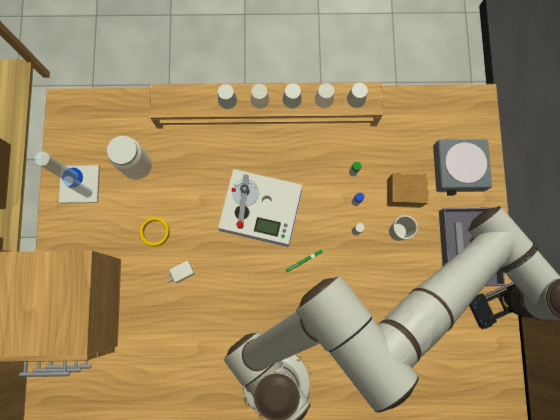

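View pics/wrist0.png

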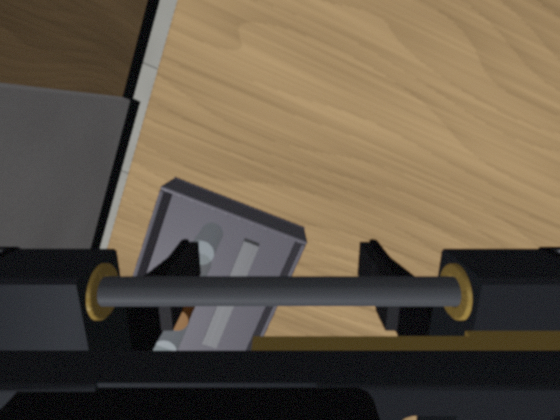

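```bash
python3 - <<'E'
from h import *
c=load('top0'); cv2.imwrite('pics/ct.png',cv2.resize(c['frame'][155:260,205:415,::-1],None,fx=3.8,fy=3.8,interpolation=cv2.INTER_CUBIC))
c=load('scene0'); cv2.imwrite('pics/cs.png',cv2.resize(c['frame'][170:315,160:360,::-1],None,fx=4,fy=4,interpolation=cv2.INTER_CUBIC))
for n in('top0','scene0'):
    c=load(n); f=c['frame'].astype(int); r,g,b=f[...,0],f[...,1],f[...,2]
    for nm,m in(('red',(r>g+70)&(r>b+70)),('green',(g>r+40)&(g>b+25)),('blue',(b>r+60)&(b>g+40))):
        k,l,s,ce=cv2.connectedComponentsWithStats(m.astype(np.uint8))
        for i in range(1,k):
            if s[i,4]>4: print(n,nm,s[i],ce[i].round(1))
E
```

```text
top0 red [232 188   3   3   9] [233. 189.]
top0 red [237 221   6   6  32] [239.5 223.5]
top0 green [353 162   8   8  55] [356.6 165.3]
top0 green [281 234   4   4  13] [282.4 235.6]
top0 green [314 250   8   6  25] [317.7 252.2]
top0 green [286 256  25  15  75] [298.7 262.9]
top0 blue [ 70 168  13  15  78] [ 77.7 173.9]
top0 blue [355 193   9   8  58] [359.1 196.5]
scene0 red [320 182   8  12  65] [323.3 187.2]
scene0 red [341 234   4   6  20] [342.2 236.3]
scene0 green [236 186  27  18  81] [248.2 195.5]
scene0 green [270 201   3   4  10] [271.  202.8]
scene0 green [224 204   9   8  33] [227.9 207.5]
scene0 green [178 281  12  14 128] [183.9 287.1]
scene0 blue [ 130    0   35   48 1340] [146.2  22.9]
scene0 blue [534 230  26  21 182] [544.8 242.4]
scene0 blue [175 245  10  14 111] [179.6 250.9]
scene0 blue [257 270  91   7 100] [302.3 272.9]
```

View pics/ct.png

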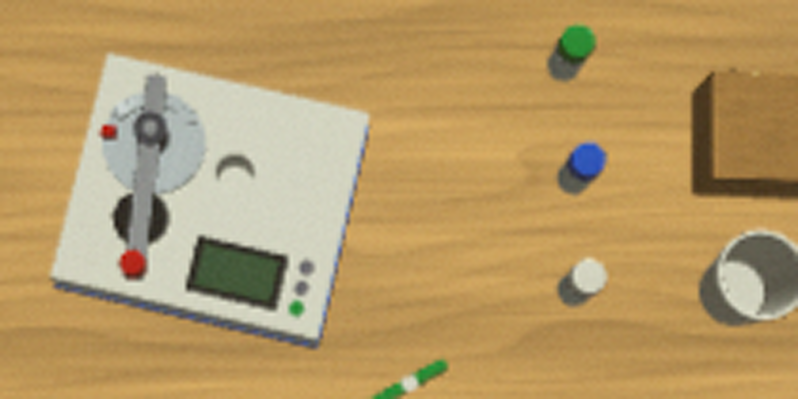

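View pics/cs.png

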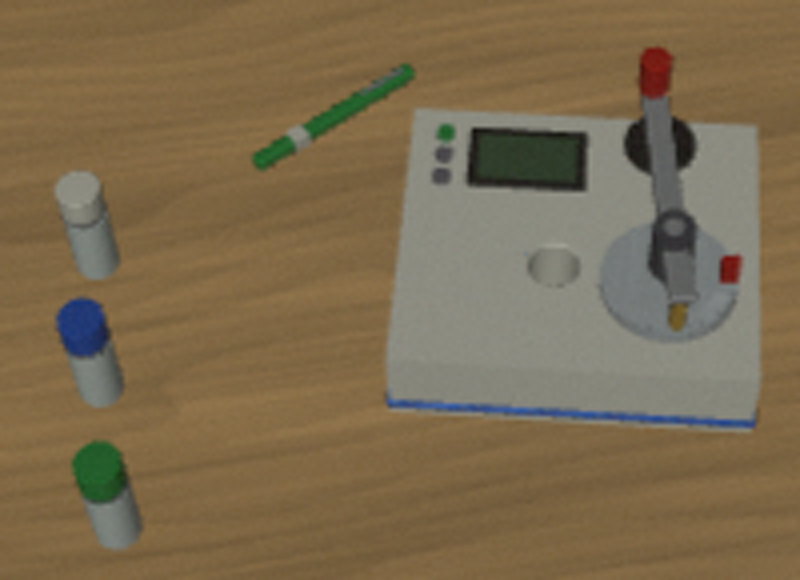

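```bash
python3 - <<'E'
from h import *
c=load('top0'); s=load('scene0')
T=lambda x,y:(205+(x+.5)/3.8-.5,155+(y+.5)/3.8-.5)
S=lambda x,y:(160+(x+.5)/4-.5,170+(y+.5)/4-.5)
P={}
for n,t,q,z in(('RL',(107,55),(757,378),.06),('RR',(369,115),(388,362),.06),('FL',(53,277),(757,126),.06),('FR',(318,341),(414,109),.06),('well',None,(554,263),.06),('greentop',(578,42),(98,462),.085),('bluetop',(588,160),(82,318),.085),('hubtop',(150,124),(674,226),.120),('knobtop',(133,262),(656,55),.142)):
    a=plane(c,*T(*t),z) if t else None; b=plane(s,*S(*q),z); P[n]=(a,b); print(n,None if a is None else a.round(4),b.round(4))
for k in(0,1):
    g=lambda n:P[n][k][:2]
    print(np.linalg.norm(g('RL')-g('FL')),np.linalg.norm(g('RR')-g('FR')),np.linalg.norm(g('RL')-g('RR')),np.linalg.norm(g('FL')-g('FR')))
    x=(g('RL')-g('FL')+g('RR')-g('FR'));y=g('RL')-g('RR')+g('FL')-g('FR')
    ya=np.arctan2(x[1],x[0]);yb=np.arctan2(-y[0],y[1]);yaw=(ya*190+yb*220)/410
    R=np.array([[np.cos(yaw),-np.sin(yaw)],[np.sin(yaw),np.cos(yaw)]]);o=(g('RL')+g('RR')+g('FL')+g('FR'))/4
    print('yaw',ya,yb,yaw,'o',o,'well',o+R@[.021,-.014],'pivot',o+R@[.029,.055])
    pv=o+R@[.029,.055];print('hub vs',g('hubtop')-pv,'knob rel',R.T@(g('knobtop')-pv))
E
```

```text
RL [0.6512 0.1257 0.06  ] [0.6469 0.1237 0.06  ]
RR [ 0.5982 -0.0878  0.06  ] [ 0.5985 -0.0869  0.06  ]
FL [0.4682 0.1686 0.06  ] [0.4657 0.1706 0.06  ]
FR [ 0.4138 -0.0429  0.06  ] [ 0.4133 -0.0431  0.06  ]
well None [0.5467 0.0227 0.06  ]
greentop [ 0.6509 -0.2566  0.085 ] [ 0.6497 -0.2559  0.085 ]
bluetop [ 0.5534 -0.2606  0.085 ] [ 0.553  -0.2596  0.085 ]
hubtop [0.5792 0.0872 0.12  ] [0.5731 0.087  0.12  ]
knobtop [0.4667 0.0992 0.142 ] [0.4629 0.1    0.142 ]
0.18802762143741567 0.18976789402491184 0.21991758138220982 0.2184199753608967
yaw -0.23452164898515335 -0.2473442408899643 -0.2414020641535885 o [0.53287605 0.04090507] well [0.54992022 0.02229067] pivot [0.57418369 0.08737741]
hub vs [ 0.00498902 -0.00014269] knob rel [-0.1071517  -0.01424807]
0.18717548095724482 0.19031266190783871 0.21610628839466717 0.22008048675431208
yaw -0.24244289704658412 -0.23320183424625038 -0.23748427798299038 o [0.53110904 0.04108207] well [0.54822602 0.02253459] pivot [0.5722343  0.08771589]
hub vs [ 0.00088208 -0.00069347] knob rel [-0.10915403 -0.01381095]
```

```bash
cat >> h.py <<'E'
from scipy.spatial.transform import Rotation as Ro
def Rdown(a): # tool y axis along world angle a (deg), z down
    a=np.radians(a); y=np.array([np.cos(a),np.sin(a),0]); z=np.array([0,0,-1.]); return np.c_[np.cross(y,z),y,z]
def row(p,a):
    s=sense(); R=s['ee_rot']; return np.r_[R.T@(np.array(p)-s['tcp_pos']), Ro.from_matrix(R.T@Rdown(a)).as_rotvec()].round(4)
E
python3 - <<'E'
from h import *
print(row([.650,-.256,.20],195))
E
```

```text
[-5.0440e-01  1.4130e-01  2.1900e-02  1.4000e-03  1.1000e-03 -1.4439e+00]
```

Request:
{"op": "jog_arm", "data": {"moves": [[-1,-0.504,0.141,0.02,0.001,0.001,-1.444],[-1,-0.504,0.141,0.02,0.001,0.001,-1.444],[-1,-0.504,0.141,0.02,0.001,0.001,-1.444],[-1,-0.504,0.141,0.02,0.001,0.001,-1.444],[-1,-0.504,0.141,0.02,0.001,0.001,-1.444],[-1,-0.504,0.141,0.02,0.001,0.001,-1.444],[-1,-0.504,0.141,0.02,0.001,0.001,-1.444],[-1,-0.504,0.141,0.02,0.001,0.001,-1.444],[-1,-0.504,0.141,0.02,0.001,0.001,-1.444],[-1,-0.504,0.141,0.02,0.001,0.001,-1.444]]}}

```text
time_s: 0.98
tcp_pos: [0.5666, -0.3208, 0.2063]
ee_rot: [[0.074, -0.997, -0.0], [-0.997, -0.074, -0.001], [0.001, 0.0, -1.0]]
wrist_force: [0.8, -0.9, 0.5]
gripper_width: 0.999
```

```bash
python3 - <<'E'
from h import *
print(row([.650,-.256,.20],195)); print(sense()['joints'].round(1))
E
```

```text
[-0.0585 -0.088   0.0063  0.0004 -0.0008 -0.1874]
[-15.3  25.2   3.    0.1 -67.8  19.5]
```

Request:
{"op": "jog_arm", "data": {"moves": [[-1,-0.058,-0.088,0.006,0,-0.001,-0.187],[-1,-0.058,-0.088,0.006,0,-0.001,-0.187],[-1,-0.058,-0.088,0.006,0,-0.001,-0.187],[-1,-0.058,-0.088,0.006,0,-0.001,-0.187],[-1,-0.058,-0.088,0.006,0,-0.001,-0.187],[-1,-0.058,-0.088,0.006,0,-0.001,-0.187],[-1,-0.058,-0.088,0.006,0,-0.001,-0.187],[-1,-0.058,-0.088,0.006,0,-0.001,-0.187],[-1,-0.058,-0.088,0.006,0,-0.001,-0.187],[-1,-0.058,-0.088,0.006,0,-0.001,-0.187]]}}

```text
time_s: 1.82
tcp_pos: [0.6488, -0.2595, 0.2011]
ee_rot: [[0.251, -0.968, 0.001], [-0.968, -0.251, -0.0], [0.0, -0.001, -1.0]]
wrist_force: [0.9, 0.1, -0.1]
gripper_width: 0.998
```

```bash
python3 - <<'E'
from h import *
c=grab('wrist','w1'); s=sense(); print(s['tcp_pos'],s['joints'].round(1),row([.65,-.256,.2],195))
f=c['frame'].astype(int); r,g,b=f[...,0],f[...,1],f[...,2]
m=((g>r+30)&(g>b+20)).astype(np.uint8)
k,l,st,ce=cv2.connectedComponentsWithStats(m)
for i in range(1,k):
    if st[i,4]>100: print(st[i],ce[i],plane(c,*ce[i],.085))
print(proj(c,[.65,-.256,.085]))
E
```

```text
[ 0.64886785 -0.25932101  0.20095581] [ -8.6  30.1  10.4   0.  -70.3  23.1] [-0.0029 -0.0019  0.001  -0.0005 -0.0003 -0.0078]
[263 186  29  33 759] [277.19104084 202.48089592] [ 0.65135099 -0.26033831  0.085     ]
(np.float64(277.43977269268294), np.float64(207.36020226317262))
```

View pics/w1.png

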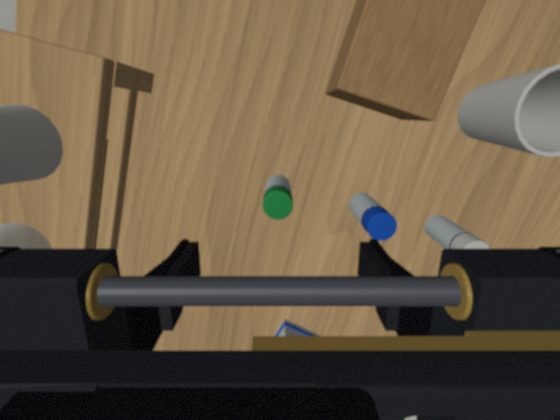

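```bash
python3 - <<'E'
from h import *
print(row([.6505,-.2573,.053],195))
E
```

```text
[-0.0016 -0.002   0.148  -0.0005 -0.0003 -0.0078]
```

Request:
{"op": "jog_arm", "data": {"moves": [[-1,-0.0015,-0.002,0.0,-0.0005,0,-0.008],[-1,-0.0015,-0.002,0.03,-0.0005,0,-0.008],[-1,-0.0015,-0.002,0.06,-0.0005,0,-0.008],[-1,-0.0015,-0.002,0.09,-0.0005,0,-0.008],[-1,-0.0015,-0.002,0.12,-0.0005,0,-0.008],[-1,-0.0015,-0.002,0.14,-0.0005,0,-0.008],[-1,-0.0015,-0.002,0.148,-0.0005,0,-0.008],[-1,-0.0015,-0.002,0.148,-0.0005,0,-0.008],[-0.3,-0.0015,-0.002,0.148,-0.0005,0,-0.008],[0,-0.0015,-0.002,0.148,-0.0005,0,-0.008]]}}

```text
time_s: 2.7
tcp_pos: [0.6524, -0.2571, 0.0548]
ee_rot: [[0.261, -0.965, 0.003], [-0.965, -0.261, -0.001], [0.002, -0.003, -1.0]]
wrist_force: [1.2, 0.8, -0.4]
gripper_width: 0.922
```

```bash
python3 - <<'E'
from h import *
print(row([.6505,-.2573,.053],195),sense()['tcp_pos'],sense()['gripper_width'])
E
```

```text
[-0.0003  0.0019  0.0018 -0.0029 -0.0023  0.0018] [ 0.65241706 -0.25713437  0.05480801] 0.9218903444266541
```

Request:
{"op": "jog_arm", "data": {"moves": [[0.2,0,0,0,0,0,0],[0.3,0,0,0,0,0,0],[0.4,0,0,0,0,0,0],[1,0,0,0,0,0,0],[1,0,0,0,0,0,0],[1,0,0,0,0,0,0],[1,0,0,0,0,0,0],[1,0,0,0,0,0,0],[1,0,0,0,0,0,0],[1,0,0,0,0,0,0]]}}

```text
time_s: 3.53
tcp_pos: [0.6508, -0.2567, 0.0525]
ee_rot: [[0.26, -0.966, -0.001], [-0.966, -0.26, -0.0], [0.0, 0.001, -1.0]]
wrist_force: [-0.2, 0.1, 0.8]
gripper_width: 0.31
```

```bash
python3 - <<'E'
from h import *
print(row([.6505,-.2573,.17],195),sense()['tcp_pos'],sense()['gripper_width'],sense()['ee_rot'][:,2])
E
```

```text
[ 5.000e-04  5.000e-04 -1.175e-01  6.000e-04 -1.000e-04  1.300e-03] [ 0.65084509 -0.25674493  0.05250899] 0.30987625933673607 [-5.57508640e-04 -2.58925251e-04 -9.99999811e-01]
```

```bash
python3 - <<'E'
from h import *
print(row([.549,.0225,.2],195))
E
```

```text
[-2.961e-01  2.580e-02 -1.475e-01  6.000e-04 -1.000e-04  1.300e-03]
```

Request:
{"op": "jog_arm", "data": {"moves": [[1,0,0,-0.02,0,0,0.001],[1,0,0,-0.05,0,0,0.001],[1,0,0,-0.085,0,0,0.001],[1,0,0,-0.12,0,0,0.001],[1,-0.02,0.002,-0.14,0,0,0.001],[1,-0.055,0.005,-0.147,0,0,0.001],[1,-0.095,0.008,-0.147,0,0,0.001],[1,-0.135,0.011,-0.147,0,0,0.001],[1,-0.175,0.015,-0.147,0,0,0.001],[1,-0.21,0.018,-0.147,0,0,0.001]]}}

```text
time_s: 4.37
tcp_pos: [0.5775, -0.0568, 0.1995]
ee_rot: [[0.259, -0.966, -0.001], [-0.966, -0.259, 0.0], [-0.0, 0.001, -1.0]]
wrist_force: [0.6, 0.0, 0.1]
gripper_width: 0.316
```

```bash
python3 - <<'E'
from h import *
print(row([.549,.0225,.2],195),sense()['gripper_width'],sense()['wrist_force'])
E
```

```text
[-0.084   0.007  -0.0005  0.0007  0.0003  0.0002] 0.3160696577281289 [0.58866306 0.00478255 0.09473367]
```

Request:
{"op": "jog_arm", "data": {"moves": [[1,-0.03,0.003,0,0,0,0],[1,-0.06,0.005,0,0,0,0],[1,-0.078,0.0065,0,0,0,0],[1,-0.084,0.007,0,0,0,0],[1,-0.084,0.007,0,0,0,0],[1,-0.084,0.007,0,0,0,0],[1,-0.084,0.007,0,0,0,0],[1,-0.084,0.007,0,0,0,0],[1,-0.084,0.007,0,0,0,0],[1,-0.084,0.007,0,0,0,0]]}}

```text
time_s: 5.2
tcp_pos: [0.5506, 0.02, 0.1994]
ee_rot: [[0.258, -0.966, -0.001], [-0.966, -0.258, -0.0], [0.0, 0.001, -1.0]]
wrist_force: [-0.4, -0.4, -1.2]
gripper_width: 0.306
```

```bash
python3 - <<'E'
from h import *
print(row([.549,.0225,.2],195),sense()['tcp_pos'])
c=grab('wrist','w2'); grab('scene','s2'); grab('top','t2')
s=load('s2'); cv2.imwrite('pics/cs2.png',cv2.resize(s['frame'][150:300,220:380,::-1],None,fx=4,fy=4,interpolation=cv2.INTER_CUBIC))
E
```

```text
[-0.0029  0.0009 -0.0006  0.0008 -0.0002 -0.0011] [0.55059838 0.01995234 0.19936938]
```

View pics/w2.png

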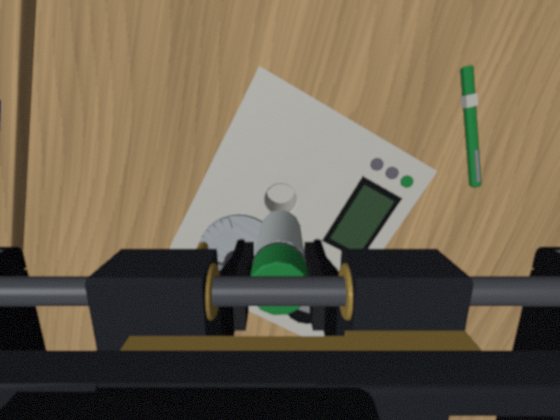

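View pics/cs2.png

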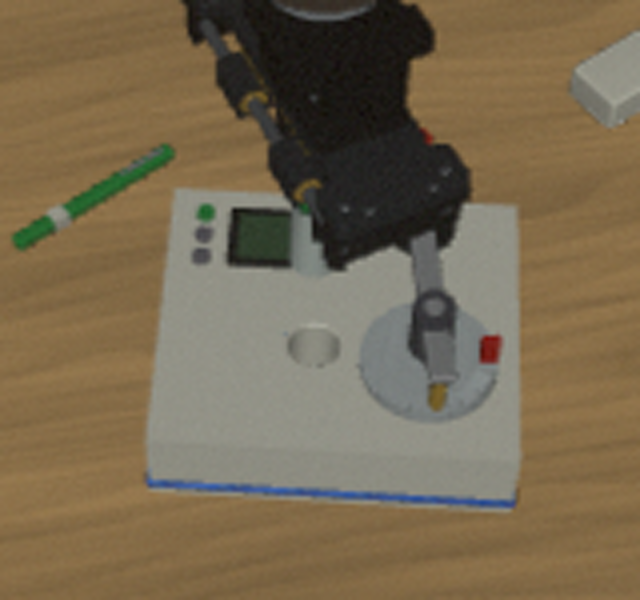

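```bash
python3 - <<'E'
from h import *
c=load('w2'); cv2.imwrite('pics/cw2.png',cv2.resize(c['frame'][170:320,215:345,::-1],None,fx=4,fy=4,interpolation=cv2.INTER_CUBIC))
E
```

```text
(no output)
```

View pics/cw2.png

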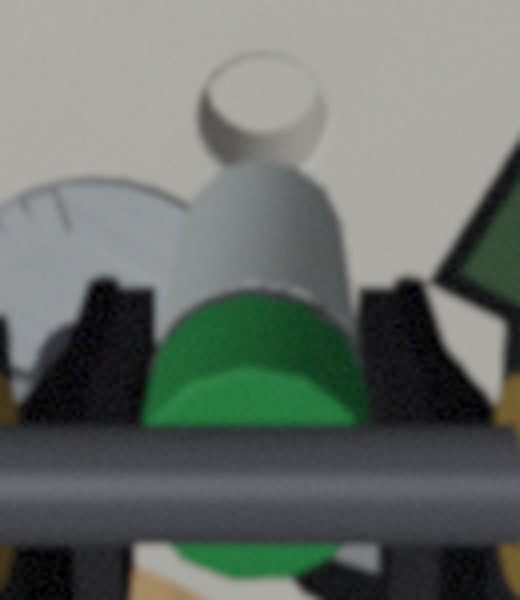

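```bash
python3 - <<'E'
from h import *
c=load('w2'); tcp=[0.55059838,0.01995234]
C=lambda x,y:(215+(x+.5)/4-.5,170+(y+.5)/4-.5)
print('well',plane(c,*C(261.5,114),.06), [plane(c,*C(x,114),.06)[:2].round(4) for x in(197,326)], 'far edge',plane(c,*C(262,51),.06))
z=.1994-.0525+.085
print('captop',plane(c,*C(255.5,472),z),[plane(c,*C(x,472),z)[:2].round(4) for x in(143,368)],'near',plane(c,*C(255,578),z),'far', plane(c,*C(255,366),z))
print('foot far edge (r14,z+4)',plane(c,*C(262,162),z-.081),'(r11)',plane(c,*C(262,162),z-.085))
R=Rdown(195); print('tool x',R[:2,0])
T=np.array(c['world_from_camera']);print(T[:3,3])
E
```

```text
well [0.5500176  0.02024615 0.06      ] [array([0.5651, 0.0243]), array([0.535 , 0.0162])] far edge [0.5539112  0.00526691 0.06      ]
captop [0.55207116 0.01843848 0.2319    ] [array([0.5643, 0.0217]), array([0.5398, 0.0152])] near [0.54859514 0.03169109 0.2319    ] far [0.55548252 0.00586517 0.2319    ]
foot far edge (r14,z+4) [0.55418441 0.00609356 0.1509    ] (r11) [0.55385817 0.00722845 0.1469    ]
tool x [ 0.25881905 -0.96592583]
[ 0.57135545 -0.05363819  0.36142984]
```

```bash
python3 - <<'E'
from h import *
print(row([.5493,.0218,.122],195))
E
```

```text
[-0.0017  0.0007  0.0775  0.0006 -0.0002 -0.0004]
```

Request:
{"op": "jog_arm", "data": {"moves": [[1,-0.0017,0.0007,0.01,0,0,0],[1,-0.0017,0.0007,0.03,0,0,0],[1,-0.0017,0.0007,0.05,0,0,0],[1,-0.0017,0.0007,0.065,0,0,0],[1,-0.0017,0.0007,0.073,0,0,0],[1,-0.0017,0.0007,0.077,0,0,0],[1,-0.0017,0.0007,0.077,0,0,0],[1,-0.0017,0.0007,0.077,0,0,0],[1,-0.0017,0.0007,0.077,0,0,0],[1,-0.0017,0.0007,0.077,0,0,0]]}}

```text
time_s: 6.18
tcp_pos: [0.5499, 0.0223, 0.1235]
ee_rot: [[0.259, -0.966, 0.002], [-0.966, -0.259, 0.0], [0.0, -0.002, -1.0]]
wrist_force: [-0.2, 0.3, -1.2]
gripper_width: 0.312
```

```bash
python3 - <<'E'
from h import *
print(row([.5493,.0218,.122],195),sense()['tcp_pos'])
c=grab('wrist','w3'); cv2.imwrite('pics/cw3.png',cv2.resize(c['frame'][150:300,200:360,::-1],None,fx=4,fy=4,interpolation=cv2.INTER_CUBIC))
s=grab('scene','s3'); cv2.imwrite('pics/cs3.png',cv2.resize(s['frame'][150:300,220:380,::-1],None,fx=4,fy=4,interpolation=cv2.INTER_CUBIC))
E
```

```text
[ 0.0004  0.0008  0.0015 -0.0016 -0.0001  0.0003] [0.54993853 0.02233772 0.12353009]
```

View pics/cw3.png

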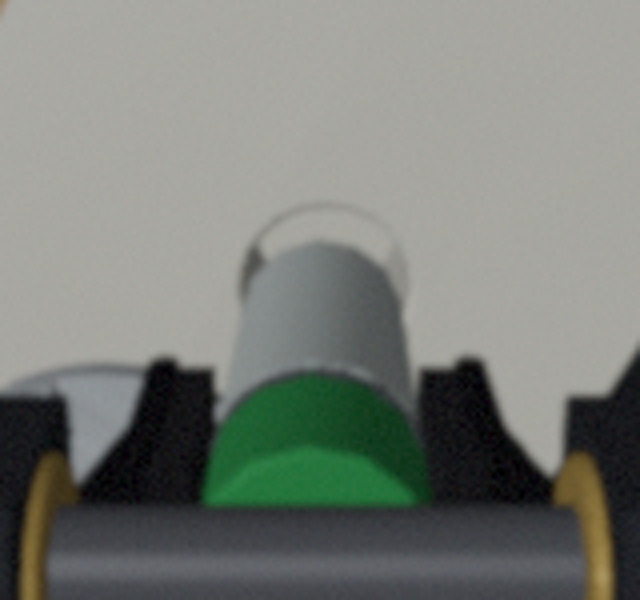

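View pics/cs3.png

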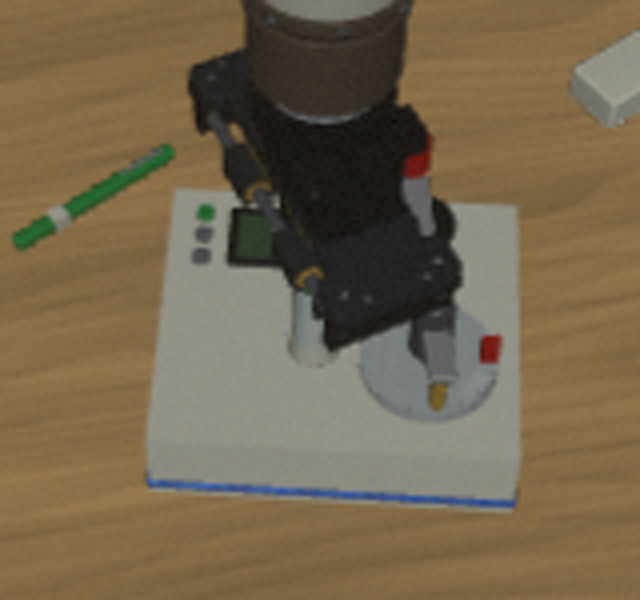

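```bash
python3 - <<'E'
from h import *
c=load('w3')
C=lambda x,y:(200+(x+.5)/4-.5,150+(y+.5)/4-.5)
tx=Rdown(195)[:2,0];ty=Rdown(195)[:2,1]
w=plane(c,*C(324.5,203),.06)[:2]-.0155*tx
zb=.1235-.0525
for y in(240,243):
    for r,z in((.014,zb+.004),(.011,zb)):
        f=plane(c,*C(323.5,y),z)[:2]-r*tx
        print(w.round(4),f.round(4),'well-foot along tool x,y',((w-f)@tx).round(4),((w-f)@ty).round(4))
E
```

```text
[0.5499 0.0206] [0.5499 0.0217] well-foot along tool x,y 0.0011 0.0002
[0.5499 0.0206] [0.5503 0.0199] well-foot along tool x,y -0.0007 0.0002
[0.5499 0.0206] [0.5497 0.0222] well-foot along tool x,y 0.0016 0.0002
[0.5499 0.0206] [0.5502 0.0204] well-foot along tool x,y -0.0002 0.0002
```

Request:
{"op": "jog_arm", "data": {"moves": [[1,0.001,0.0005,0,0,0,0],[1,0.001,0.0005,0,0,0,0],[1,0.001,0.0005,0.003,0,0,0],[1,0.001,0.0005,0.006,0,0,0],[1,0.001,0.0005,0.009,0,0,0],[1,0.001,0.0005,0.012,0,0,0],[1,0.001,0.0005,0.015,0,0,0],[1,0.001,0.0005,0.018,0,0,0],[1,0.001,0.0005,0.021,0,0,0],[1,0.001,0.0005,0.021,0,0,0]]}}

```text
time_s: 7.12
tcp_pos: [0.5486, 0.021, 0.1007]
ee_rot: [[0.259, -0.966, -0.002], [-0.966, -0.259, -0.001], [0.0, 0.002, -1.0]]
wrist_force: [-0.1, -0.1, -0.3]
gripper_width: 0.31
```

```bash
python3 - <<'E'
from h import *
s=sense();print(s['tcp_pos'],s['wrist_force'],s['moment'])
c=grab('wrist','w4'); cv2.imwrite('pics/cw4.png',cv2.resize(c['frame'][150:300,200:360,::-1],None,fx=4,fy=4,interpolation=cv2.INTER_CUBIC))
E
```

```text
[0.54859241 0.02095862 0.10070046] [-0.07797695 -0.09766632 -0.29727969] [ 0.04257845  0.10954316 -0.01646525]
```

View pics/cw4.png

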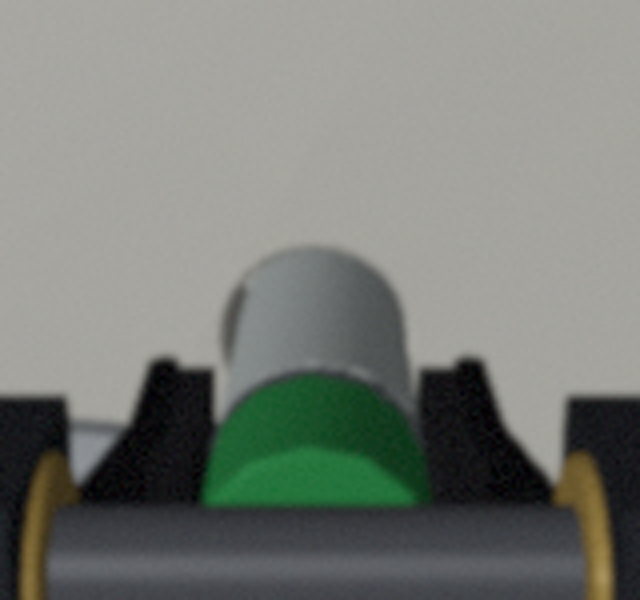

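Request:
{"op": "jog_arm", "data": {"moves": [[1,-0.0008,-0.001,0,0,0,0],[1,-0.0008,-0.001,0.003,0,0,0],[1,-0.0008,-0.001,0.006,0,0,0],[1,-0.0008,-0.001,0.009,0,0,0],[1,-0.0008,-0.001,0.012,0,0,0],[1,-0.0008,-0.001,0.015,0,0,0],[1,-0.0008,-0.001,0.018,0,0,0],[1,-0.0008,-0.001,0.021,0,0,0],[1,-0.0008,-0.001,0.024,0,0,0],[1,-0.0008,-0.001,0.024,0,0,0]]}}

```text
time_s: 8.0
tcp_pos: [0.5493, 0.022, 0.0768]
ee_rot: [[0.259, -0.966, -0.002], [-0.966, -0.259, -0.001], [0.0, 0.002, -1.0]]
wrist_force: [0.6, 0.2, -0.2]
gripper_width: 0.313
```

```bash
python3 - <<'E'
from h import *
s=sense();print(s['tcp_pos'],s['wrist_force'],s['moment'])
c=grab('wrist','w5'); cv2.imwrite('pics/cw5.png',cv2.resize(c['frame'][150:300,200:360,::-1],None,fx=4,fy=4,interpolation=cv2.INTER_CUBIC))
E
```

```text
[0.54934607 0.0219572  0.07677991] [ 0.6125849   0.21313919 -0.20043575] [-0.04223725  0.08966149 -0.02251549]
```

View pics/cw5.png

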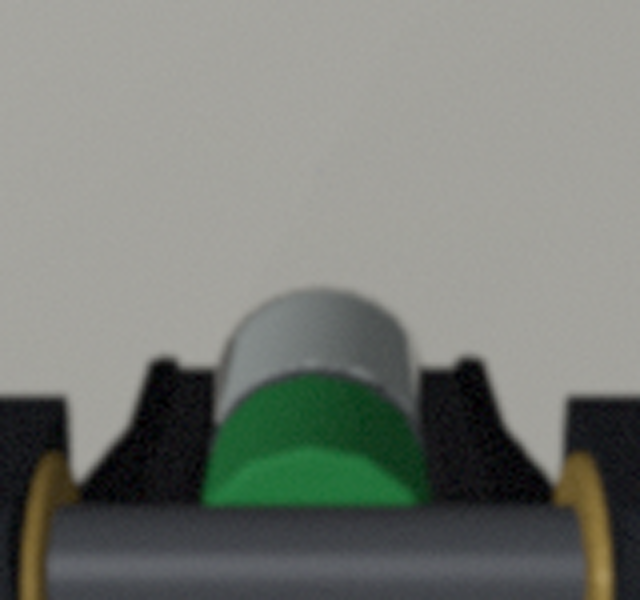

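Request:
{"op": "jog_arm", "data": {"moves": [[1,0,0,0.002,0,0,0],[1,0,0,0.004,0,0,0],[1,0,0,0.006,0,0,0],[1,0,0,0.0075,0,0,0],[1,0,0,0.0085,0,0,0],[1,0,0,0.0085,0,0,0],[1,0,0,0.0085,0,0,0],[1,0,0,0.0085,0,0,0],[0.3,0,0,0.0085,0,0,0],[0.2,0,0,0.0085,0,0,0]]}}

```text
time_s: 8.88
tcp_pos: [0.55, 0.0221, 0.0693]
ee_rot: [[0.259, -0.966, 0.0], [-0.966, -0.259, -0.0], [0.0, -0.0, -1.0]]
wrist_force: [0.2, 0.3, -0.2]
gripper_width: 0.363
```

Request:
{"op": "jog_arm", "data": {"moves": [[0.1,0,0,0,0,0,0],[0,0,0,0,0,0,0],[0,0,0,0,0,0,0],[0,0,0,-0.005,0,0,0],[0,0,0,-0.015,0,0,0],[0,0,0,-0.03,0,0,0],[0,0,0,-0.055,0,0,0],[0,0,0,-0.085,0,0,0],[0,0,0,-0.105,0,0,0],[0,0,0,-0.11,0,0,0]]}}

```text
time_s: 9.72
tcp_pos: [0.5524, 0.0225, 0.1844]
ee_rot: [[0.26, -0.966, 0.009], [-0.966, -0.26, 0.001], [0.001, -0.009, -1.0]]
wrist_force: [0.6, 0.4, 0.7]
gripper_width: 0.501
```

```bash
python3 - <<'E'
from h import *
s=sense();print(s['tcp_pos'],s['wrist_force'],s['gripper_width'],s['joints'].round(1))
c=grab('wrist','w6'); cv2.imwrite('pics/cw6.png',c['frame'][:,:,::-1])
s=grab('scene','s6'); cv2.imwrite('pics/cs6.png',cv2.resize(s['frame'][150:300,220:380,::-1],None,fx=4,fy=4,interpolation=cv2.INTER_CUBIC))
E
```

```text
[0.55235688 0.022507   0.18444851] [0.61989249 0.36024344 0.73850145] 0.5009894809427898 [ 19.2  16.6 -13.5   0.1 -59.4  -4.2]
```

View pics/cw6.png

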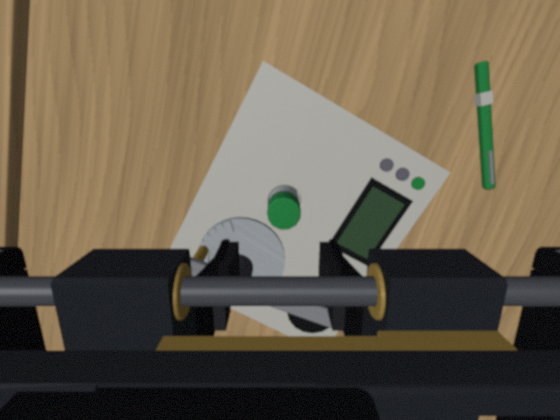

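View pics/cs6.png

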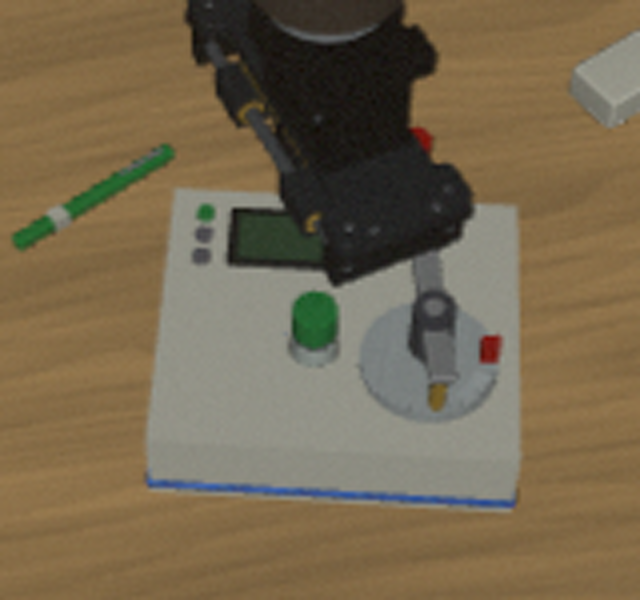

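```bash
cat >> h.py <<'E'
PV=np.array([.5737,.0871]); YAW=-.24
def arc(th,z,r=.11): # jaw centre at handle angle th
    a=YAW+np.pi+th; return np.r_[PV+r*np.array([np.cos(a),np.sin(a)]),z], np.degrees(a)+90
E
python3 - <<'E'
from h import *
p,a=arc(.125,.18); print(p,a,row(p,a))
E
```

```text
[0.46442657 0.09972214 0.18      ] 263.41098535599554 [-9.7000e-02  6.3200e-02  9.0000e-04 -3.5000e-03 -2.1000e-03 -1.1938e+00]
```

Request:
{"op": "jog_arm", "data": {"moves": [[-0.2,-0.02,0.013,-0.01,0,0,-0.12],[-0.2,-0.04,0.026,-0.01,0,0,-0.24],[-0.2,-0.06,0.04,-0.01,0,0,-0.36],[-0.2,-0.08,0.05,-0.01,0,0,-0.48],[-0.2,-0.09,0.06,-0.01,0,0,-0.6],[-0.2,-0.097,0.063,-0.01,-0.002,-0.001,-0.72],[-0.2,-0.097,0.063,-0.01,-0.002,-0.001,-0.84],[-0.2,-0.097,0.063,-0.01,-0.002,-0.001,-0.96],[-0.2,-0.097,0.063,-0.01,-0.002,-0.001,-1.08],[-0.2,-0.097,0.063,-0.01,-0.002,-0.001,-1.194]]}}

```text
time_s: 10.65
tcp_pos: [0.4628, 0.0992, 0.1876]
ee_rot: [[0.994, -0.109, -0.005], [-0.109, -0.994, -0.002], [-0.005, 0.003, -1.0]]
wrist_force: [-0.8, 0.8, 0.6]
gripper_width: 0.596
```

Request:
{"op": "jog_arm", "data": {"moves": [[-0.2,0,0,0,0,0,0],[-0.2,0,0,0,0,0,0],[-0.2,0,0,0,0,0,0],[-0.2,0,0,0,0,0,0],[-0.2,0,0,0,0,0,0],[-0.2,0,0,0,0,0,0],[-0.2,0,0,0,0,0,0],[-0.2,0,0,0,0,0,0],[-0.2,0,0,0,0,0,0],[-0.2,0,0,0,0,0,0]]}}

```text
time_s: 11.48
tcp_pos: [0.4639, 0.0995, 0.1891]
ee_rot: [[0.993, -0.115, -0.002], [-0.115, -0.993, -0.001], [-0.002, 0.001, -1.0]]
wrist_force: [-0.6, -0.1, 0.6]
gripper_width: 0.595
```

```bash
python3 - <<'E'
from h import *
p,a=arc(.125,.18); print(row(p,a)); s=sense();print(s['tcp_pos'],s['ee_rot'][:,2],s['joints'].round(1),s['gripper_width'],s['wrist_force'])
c=grab('wrist','w7'); grab('scene','s7'); print(proj(c,[.4645,.0997,.142]),proj(c,[*PV,.12]))
E
```

```text
[ 0.0005 -0.0003  0.0091  0.0013  0.0021  0.0001]
[0.46390663 0.09949167 0.18909597] [-0.00225175 -0.00102327 -0.99999694] [ 31.8   9.1 -22.8  -0.  -58.3  51.7] 0.5954633098343138 [-0.5560611  -0.09007784  0.58956719]
(np.float64(276.68654910294515), np.float64(229.49520252171752)) (np.float64(276.53958606664213), np.float64(61.330664502605686))
```

View pics/w7.png

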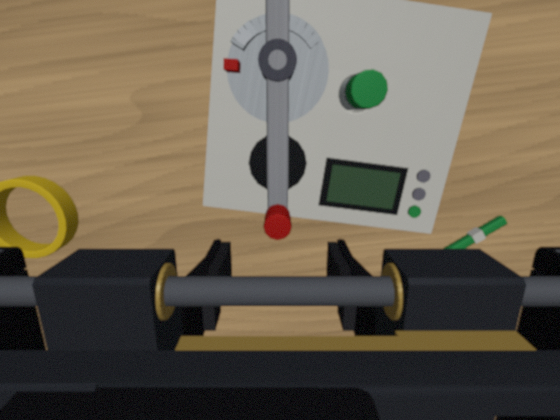

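View pics/s7.png

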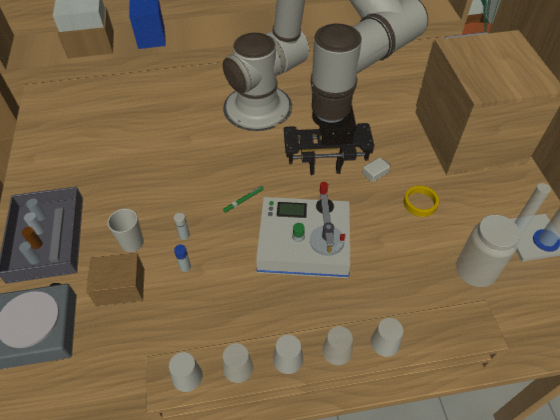

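Request:
{"op": "jog_arm", "data": {"moves": [[-0.2,0,0,0.01,0.001,0.002,0],[-0.2,0,0,0.025,0.001,0.002,0],[-0.2,0,0,0.04,0.001,0.002,0],[-0.2,0,0,0.052,0.001,0.002,0],[-0.2,0,0,0.06,0.001,0.002,0],[-0.2,0,0,0.065,0.001,0.002,0],[-0.2,0,0,0.0665,0.001,0.002,0],[-0.2,0,0,0.0665,0.001,0.002,0],[-0.2,0,0,0.0665,0.001,0.002,0],[-0.2,0,0,0.0665,0.001,0.002,0]]}}

```text
time_s: 12.42
tcp_pos: [0.4642, 0.0997, 0.1233]
ee_rot: [[0.993, -0.114, 0.001], [-0.114, -0.993, 0.0], [0.001, -0.001, -1.0]]
wrist_force: [-0.7, 0.2, -0.4]
gripper_width: 0.602
```

```bash
python3 - <<'E'
from h import *
s=sense();print(s['tcp_pos'],s['wrist_force'])
for th in np.linspace(.125,.525,11)[1:]:
    p,a=arc(th,.122); print(round(th,3),row(p,a).tolist())
E
```

```text
[0.46423856 0.0996697  0.12326042] [-0.69201086  0.1957127  -0.37110777]
0.165 [0.0003, 0.0043, 0.0013, -0.0005, -0.0012, -0.0396]
0.205 [0.0005, 0.0087, 0.0013, -0.0005, -0.0012, -0.0796]
0.245 [0.001, 0.0131, 0.0013, -0.0005, -0.0012, -0.1196]
0.285 [0.0016, 0.0175, 0.0013, -0.0004, -0.0012, -0.1596]
0.325 [0.0024, 0.0218, 0.0013, -0.0004, -0.0012, -0.1996]
0.365 [0.0033, 0.0261, 0.0013, -0.0004, -0.0012, -0.2396]
0.405 [0.0045, 0.0303, 0.0012, -0.0004, -0.0012, -0.2796]
0.445 [0.0058, 0.0345, 0.0012, -0.0003, -0.0012, -0.3196]
0.485 [0.0072, 0.0387, 0.0012, -0.0003, -0.0012, -0.3596]
0.525 [0.0088, 0.0428, 0.0012, -0.0003, -0.0012, -0.3996]
```

Request:
{"op": "jog_arm", "data": {"moves": [[-0.2,0.0001,0.0044,0.001,0,0,-0.04],[-0.2,0.0004,0.0088,0.001,0,0,-0.08],[-0.2,0.0008,0.0132,0.001,0,0,-0.12],[-0.2,0.0014,0.0175,0.001,0,0,-0.16],[-0.2,0.0022,0.0219,0.001,0,0,-0.2],[-0.2,0.0032,0.0261,0.001,0,0,-0.24],[-0.2,0.0043,0.0304,0.001,0,0,-0.28],[-0.2,0.0056,0.0346,0.001,0,0,-0.32],[-0.2,0.0071,0.0388,0.001,0,0,-0.36],[-0.2,0.0087,0.0428,0.001,0,0,-0.4]]}}

```text
time_s: 13.25
tcp_pos: [0.468, 0.0565, 0.1222]
ee_rot: [[0.959, 0.283, 0.002], [0.283, -0.959, 0.002], [0.002, -0.001, -1.0]]
wrist_force: [-0.4, 1.6, -1.0]
gripper_width: 0.598
```

```bash
cat >> h.py <<'E'
def chk(n,z=.142):
    s=sense(); d=s['tcp_pos'][:2]-PV; a=np.arctan2(d[1],d[0])%(2*np.pi)-np.pi-YAW
    y=s['ee_rot'][:2,1]; ya=np.arctan2(y[1],y[0])-np.pi/2-np.pi-YAW
    t=y/np.linalg.norm(y); print('tcp',s['tcp_pos'].round(4),'psi',a.round(3),'yaw',(ya%(2*np.pi)).round(3),'r',np.linalg.norm(d).round(4),'F',s['wrist_force'].round(1),'Ftan',(s['wrist_force'][:2]@t).round(1),'w',s['gripper_width'].round(3))
    for q in('scene','wrist'):
        c=grab(q,n+q[0]); f=c['frame'].astype(int); r,g,b=f[...,0],f[...,1],f[...,2]
        k,l,st,ce=cv2.connectedComponentsWithStats(((r>g+70)&(r>b+70)).astype(np.uint8))
        for i in range(1,k):
            if st[i,4]>12:
                p=plane(c,*ce[i],z-.007)[:2]-PV
                print(q,st[i],ce[i].round(1),'th',round((np.arctan2(p[1],p[0])%(2*np.pi)-np.pi-YAW),3),'r',np.linalg.norm(p).round(3))
E
python3 -c "
from h import *
chk('a1')"
```

```text
Traceback (most recent call last):
  File "h.py", line 25, in chk
    t=y/np.linalg.norm(y); print('tcp',s['tcp_pos'].round(4),'psi',a.round(3),'yaw',(ya%(2*np.pi)).round(3),'r',np.linalg.norm(d).round(4),'F',s['wrist_force'].round(1),'Ftan',(s['wrist_force'][:2]@t).round(1),'w',s['gripper_width'].round(3))
                                                                                                                                                                                                                      ^^^^^^^^^^^^^^^^^^^^^^^^
AttributeError: 'float' object has no attribute 'round'
```

```bash
sed -i "s/s\['gripper_width'\].round(3)/s['gripper_width']/" h.py
python3 -c "
from h import *
chk('a1')"
```

```text
tcp [0.468  0.0565 0.1222] psi 0.522 yaw 0.527 r 0.11 F [-0.4  1.6 -1. ] Ftan -1.6 w 0.5981769633043055
scene [309 184   8  12  68] [312.4 188.8] th 0.39 r 0.106
scene [341 234   4   6  20] [342.2 236.3] th -2.436 r 0.047
wrist [209   8  22  24 311] [220.   19.7] th -1.206 r 0.023
wrist [ 229  235   39   41 1273] [250.  257.7] th 0.402 r 0.104
```

View pics/a1w.png

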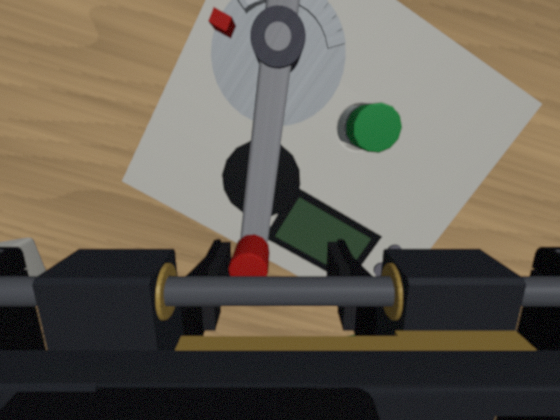

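Request:
{"op": "jog_arm", "data": {"moves": [[-0.2,0.0001,0.0044,0,0,0,-0.04],[-0.2,0.0004,0.0088,0,0,0,-0.08],[-0.2,0.0008,0.0132,0,0,0,-0.12],[-0.2,0.0014,0.0175,0,0,0,-0.16],[-0.2,0.0022,0.0219,0,0,0,-0.2],[-0.2,0.0032,0.0261,0,0,0,-0.24],[-0.2,0.0043,0.0304,0,0,0,-0.28],[-0.2,0.0056,0.0346,0,0,0,-0.32],[-0.2,0.0071,0.0388,0,0,0,-0.36],[-0.2,0.0087,0.0428,0,0,0,-0.4]]}}

```text
time_s: 14.18
tcp_pos: [0.4877, 0.0183, 0.1225]
ee_rot: [[0.774, 0.633, 0.0], [0.633, -0.774, 0.001], [0.001, -0.001, -1.0]]
wrist_force: [-5.0, 6.0, 5.8]
gripper_width: 0.6
```

```bash
python3 -c "
from h import *
chk('a2')"
```

```text
tcp [0.4877 0.0183 0.1225] psi 0.915 yaw 0.926 r 0.1102 F [-5.   6.   5.8] Ftan -7.8 w 0.6004435457139348
scene [295 191   7  11  43] [298.2 196.2] th 0.788 r 0.103
wrist [231   0  17   9  95] [238.5   2.9] th -1.186 r 0.018
wrist [ 226  236   41   40 1205] [248.3 258.8] th 0.789 r 0.106
```

View pics/a2w.png

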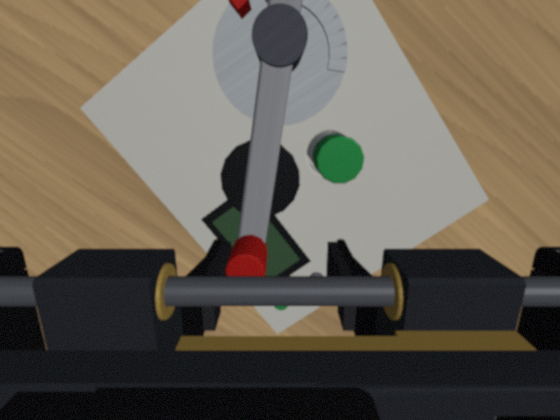

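Request:
{"op": "jog_arm", "data": {"moves": [[-0.2,0,0.0033,-0.0005,0,0,-0.03],[-0.2,0.0002,0.0066,-0.001,0,0,-0.06],[-0.2,0.0004,0.0099,-0.0015,0,0,-0.09],[-0.2,0.0008,0.0132,-0.002,0,0,-0.12],[-0.2,0.0012,0.0164,-0.0025,0,0,-0.15],[-0.2,0.0018,0.0197,-0.003,0,0,-0.18],[-0.2,0.0024,0.0229,-0.0035,0,0,-0.21],[-0.2,0.0032,0.0261,-0.004,0,0,-0.24],[-0.2,0.004,0.0293,-0.0045,0,0,-0.27],[-0.2,0.004,0.0293,-0.0045,0,0,-0.27]]}}

```text
time_s: 15.12
tcp_pos: [0.5096, -0.0027, 0.126]
ee_rot: [[0.578, 0.816, -0.0], [0.816, -0.578, -0.0], [-0.0, -0.0, -1.0]]
wrist_force: [0.8, -0.3, -0.2]
gripper_width: 0.6
```

```bash
python3 -c "
from h import *
chk('a3',.148)"
```

```text
tcp [ 0.5096 -0.0027  0.126 ] psi 1.191 yaw 1.194 r 0.1103 F [ 0.8 -0.3 -0.2] Ftan 0.8 w 0.6001985695930512
wrist [ 226  236   40   40 1149] [248.5 259.3] th 1.063 r 0.105
```

View pics/a3w.png

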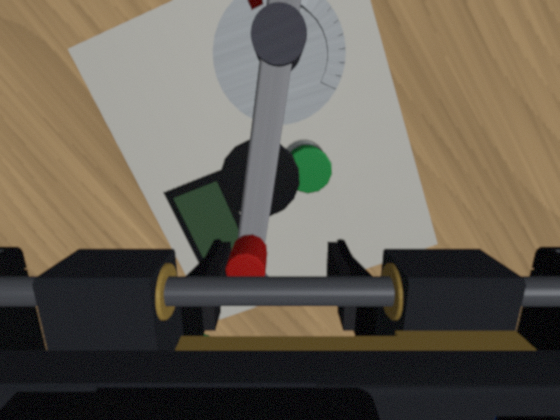

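Request:
{"op": "jog_arm", "data": {"moves": [[-0.2,0,0.0017,0,0,0,-0.015],[-0.2,0,0.0033,0,0,0,-0.03],[-0.2,0.0001,0.005,0,0,0,-0.045],[-0.2,0.0002,0.0066,0,0,0,-0.06],[-0.2,0.0003,0.0082,0,0,0,-0.075],[-0.2,0.0004,0.0099,0,0,0,-0.09],[-0.2,0.0006,0.0115,0,0,0,-0.105],[-0.2,0.0008,0.0132,0,0,0,-0.12],[-0.2,0.0008,0.0132,0,0,0,-0.12],[-0.2,0.0008,0.0132,0,0,0,-0.12]]}}

```text
time_s: 16.05
tcp_pos: [0.5212, -0.0103, 0.1261]
ee_rot: [[0.476, 0.88, 0.0], [0.88, -0.476, -0.001], [-0.0, 0.001, -1.0]]
wrist_force: [-0.3, 0.5, -0.4]
gripper_width: 0.601
```

```bash
python3 -c "
from h import *
chk('a4',.149)
s=load('a4s'); cv2.imwrite('pics/a4sc.png',cv2.resize(s['frame'][150:300,220:380,::-1],None,fx=4,fy=4,interpolation=cv2.INTER_CUBIC))"
```

```text
tcp [ 0.5212 -0.0103  0.1261] psi 1.316 yaw 1.315 r 0.1107 F [-0.3  0.5 -0.4] Ftan -0.5 w 0.6012404450753216
wrist [ 270  233   36   43 1083] [288.4 258.2] th 1.376 r 0.104
```

View pics/a4w.png

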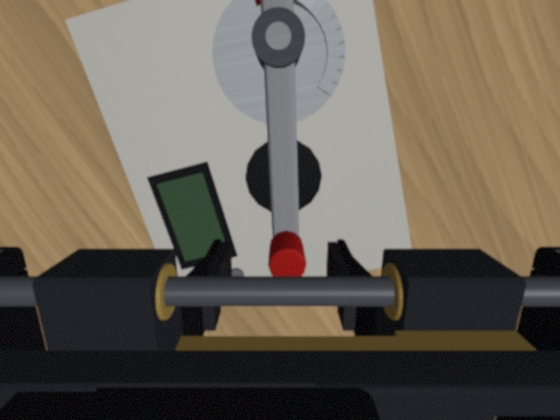

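View pics/a4sc.png

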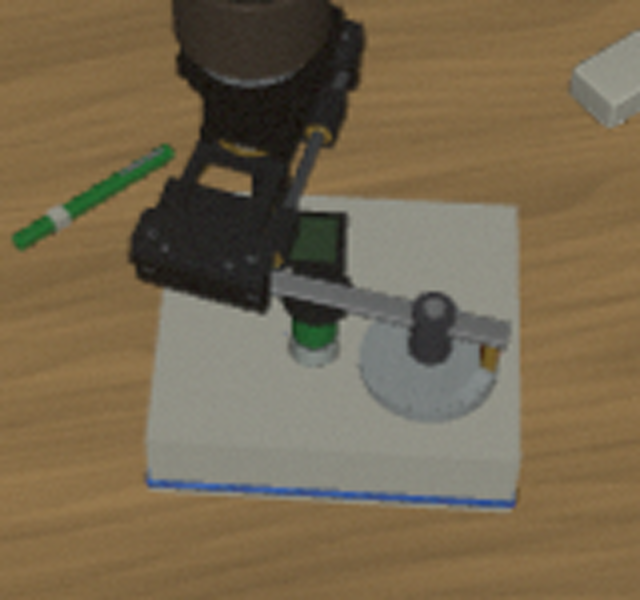

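Request:
{"op": "jog_arm", "data": {"moves": [[-0.2,0,0,-0.005,0,0,0],[-0.2,0,0,-0.02,0,0,0],[-0.2,0,0,-0.04,0,0,0],[-0.2,0,0,-0.07,0,0,0],[-0.2,0,0,-0.1,0,0,0],[-0.2,-0.03,0,-0.12,0,0,0],[-0.2,-0.06,0,-0.14,0,0,0],[-0.2,-0.1,0,-0.15,0,0,0],[-0.2,-0.13,0,-0.15,0,0,0],[-0.2,-0.13,0,-0.15,0,0,0]]}}

```text
time_s: 16.98
tcp_pos: [0.4568, -0.1272, 0.2779]
ee_rot: [[0.479, 0.878, 0.002], [0.878, -0.479, -0.001], [0.0, 0.002, -1.0]]
wrist_force: [-0.8, 0.2, -0.0]
gripper_width: 0.6
```

```bash
python3 -c "
from h import *
chk('a5',.139)
grab('top','a5t')
s=load('a5s'); cv2.imwrite('pics/a5sc.png',cv2.resize(s['frame'][150:300,220:380,::-1],None,fx=4,fy=4,interpolation=cv2.INTER_CUBIC))
"
```

```text
tcp [ 0.4568 -0.1272  0.2779] psi 1.311 yaw 1.311 r 0.2441 F [-0.8  0.2 -0. ] Ftan -0.8 w 0.5999530962832696
scene [280 209   7  12  65] [282.6 213.9] th 1.386 r 0.109
wrist [274  33  21  24 405] [283.5  44.6] th 1.37 r 0.109
```

View pics/a5w.png

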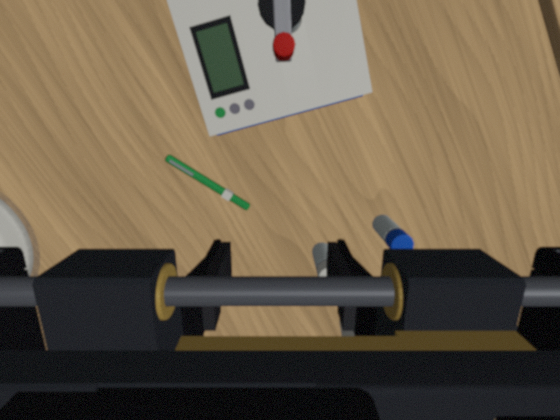

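View pics/a5sc.png

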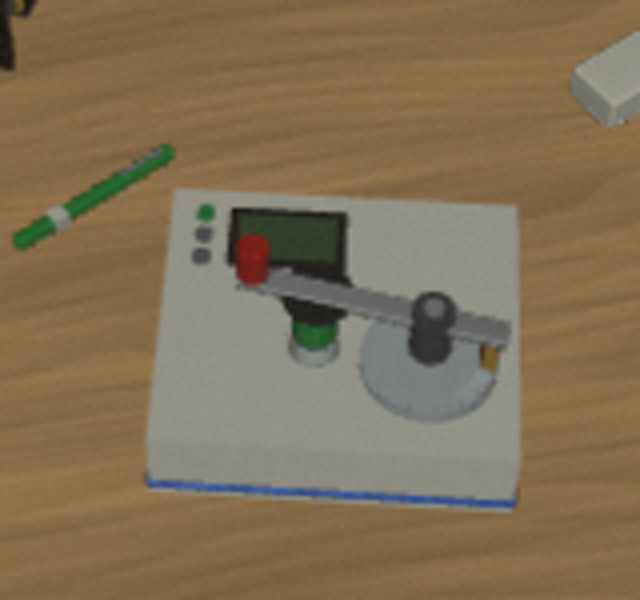

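View pics/a5t.png

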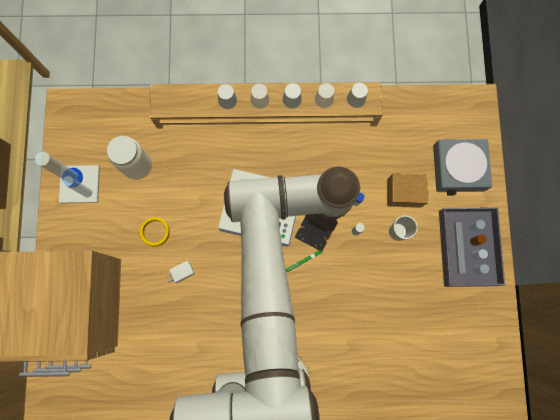

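```bash
python3 - <<'E'
from h import *
def tri(a,ua,b,ub):
    o1,d1=ray(a,*ua);o2,d2=ray(b,*ub);d1/=np.linalg.norm(d1);d2/=np.linalg.norm(d2)
    t=np.linalg.lstsq(np.c_[d1,-d2],o2-o1,rcond=None)[0];p,q=o1+d1*t[0],o2+d2*t[1];return (p+q)/2,np.linalg.norm(p-q)
print(tri(load('a5s'),(282.6,213.9),load('a5w'),(283.5,44.6)))
# compare hub edge rows in scene images: start, crest, end
fs=[load(n)['frame'] for n in('scene0','s7','a4s','a5s')]
for f in fs: 
    cr=f[215:245,316:342].copy(); print(f[218:236,328].mean(1).round(0).tolist())
im=np.hstack([cv2.resize(f[212:262,305:350,::-1],None,fx=4,fy=8,interpolation=cv2.INTER_CUBIC) for f in fs]);cv2.imwrite('pics/hub.png',im)
E
```

```text
(array([ 0.52726504, -0.01174589,  0.13028835]), np.float64(0.0006249709278800501))
[96.0, 97.0, 97.0, 94.0, 71.0, 56.0, 70.0, 98.0, 96.0, 96.0, 90.0, 56.0, 53.0, 54.0, 61.0, 93.0, 98.0, 95.0]
[101.0, 101.0, 101.0, 98.0, 75.0, 56.0, 72.0, 102.0, 101.0, 102.0, 97.0, 63.0, 55.0, 51.0, 61.0, 101.0, 98.0, 97.0]
[141.0, 140.0, 139.0, 140.0, 134.0, 55.0, 70.0, 101.0, 101.0, 98.0, 98.0, 79.0, 55.0, 52.0, 51.0, 53.0, 48.0, 53.0]
[143.0, 141.0, 140.0, 142.0, 133.0, 58.0, 73.0, 100.0, 102.0, 102.0, 100.0, 81.0, 54.0, 55.0, 52.0, 53.0, 52.0, 54.0]
```

View pics/hub.png

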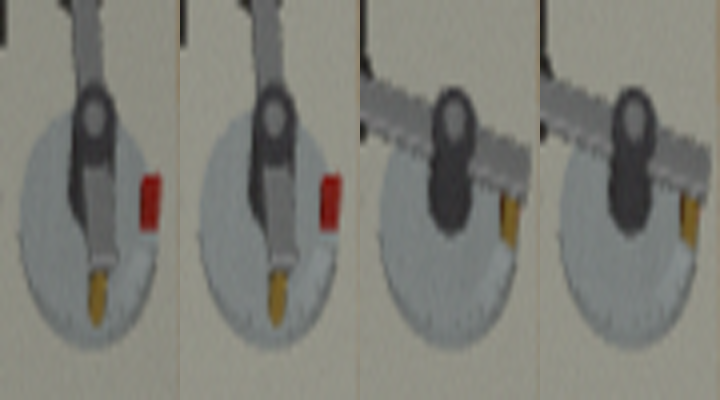

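```bash
python3 -c "
from h import *
s=sense(); print(s['joint_velocities'].round(2)); print(finish_job())"
```

```text
[ 1.34  0.98  0.07 -0.03 -0.01  0.14]
the job is handed in; nothing more can be done
None
```

The green-capped cell is seated in the well and the handle appears to be locked in the low notch. I handed the job in at about 17 s. No verdict was reported.

- **Cell:** I lowered it in with no measurable force and released it before touching the handle. The pictures afterwards show it upright, with the cap and about 13 mm of body above the top.
- **Handle:** I swung it with the open fingers on either side of the knob. The highest reading was about 10 N at the wrist, on the ramp, and the readings are only taken at the end of each move. The knob snapped ahead of the fingers from about 1.06 to 1.37–1.39 rad, and it had not moved in the views before and after I drew the gripper away.
- **Notch height:** This check is less firm than the rest.
  - The hub in the scene image sits about 0.3–0.5 pixel lower than on the start landing. A full drop to the notch should give about 0.8 pixel; on the crest it would sit clearly higher.
  - Triangulating the visible part of the knob gave about 0.130 m above the desk, against the expected 0.125 m. I put the difference down to seeing mainly its top, and did not confirm it.
- **Other things:** I saw nothing else moved, judging by eye and without measuring. The arm ended clear of everything, with its joints still settling at about 1 degree/s.
- **Camera offset:** The wrist camera read about 2 mm off from the other views. I allowed for that when placing the cell.

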